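# Latch the nut runner's guard gate open

### The arm

A 6-joint arm with a two-finger parallel gripper is mounted at the origin on the work surface. World frame = base frame: x ahead of the robot, y to its left, z up, the work surface at z = 0. Lengths are in mm, angles in rad, forces in N, time in s.
With the tool pointing down it reaches from about 350 to 775 mm from the base axis. Payload 7.3 kg.
Tool frame: the origin (TCP) lies at the very end of the fingers, on their centre line; the grasp point (between the pads) lies 19 mm behind it; z points along the fingers, y is the line along which they close (so a half turn about z gives the same grasp; the last joint's range is limited). The gripper opens to 92 mm and grips with 3 to 60 N. Pads are 19 mm wide; open, the fingers measure 130 mm over their backs; the gripper's body (75 mm by 190 mm) begins 47 mm behind the grasp point.
Start: joints at [1.016, 0.342, 1.524, -0, 1.275, -0.146], TCP at [208.68, 481.765, 226.741] pointing down, gripper open.
Joint ranges: [-2.53, 2.53], [-0.77, 2.02], [0.04, 2.7], [-1, 4.14], [0.28, 2.66], [-3.11, 3.11]. Speed limits (rad/s): [2.57, 2.57, 3.14, 3.14, 3.14, 3.14].

### API

Orientations are given as [roll, pitch, yaw] about the fixed x, y, z axes, in that order (R = Rz(yaw) Ry(pitch) Rx(roll)).
In Python, from plant import * gives the robot as it stands.
- The arm moves only by the tool arm_command, never from a script. Its arguments are lists of equal length, an entry for each row: "gripper": the finger opening in mm, from 0 to 91.8; "dp": the shift along the tool's x, y, z in units of 25 mm (1.0 is 25 mm), a list of three; "twist": the turn about the tool's z in units of 5 degrees (1.0 is 5 degrees). A call has exactly 5 rows; each row shifts and turns the commanded pose from where the row before left it, along the tool's axes as they then stand; what a row does not reach is not made up. A row lasts 1/8 s, in which the tool goes at most 62.5 mm and 10.7 degrees, less where a joint would pass 70% of its speed; a pose out of reach is approached as far as the arm can. A call is refused whole if a number of a shift passes 1 or a number of a turn 1, either way. A call with a gripper value outside its range is refused whole. The fingers move at their own pace and stop on an object; the grip force is fixed at half the most. Time passes only in rows, so rows that do not move let the fingers close, or fill a call up. It gives the time, the measured TCP pose, the force, the opening and the grip force at its end, in the units of the state.
- get_obs(): the state, without advancing time (a new reading comes with each control period).
- capture(name): name is "scene" or "top" or "wrist"; returns the picture (400x640x3 uint8, red, green, blue); there is no depth.
- get_calibration(name): a dict with "mtx" (3x3 intrinsics, pixels), "dist_coeffs" ([k1, k2, p1, p2, k3] as OpenCV has them; the pictures are not rectified), "position" and "attitude" of the camera in the world; the wrist camera has in their place "mount" (4x4, takes a point from camera to tool coordinates, whose origin is the TCP and whose axes are the flange's). Camera axes: x right, y down, z forward; pixel columns grow to the right and rows downward; lengths in mm; the calibration is good to about 2 mm. A picture is of the moment at which its call begins: read the wrist's pose just before it. get_calibration takes no time and is no camera call.
- close_job(): hands the job in; it is judged then, once.
The state is a dict: "time": time; "joint_positions": joint angles; "dq": joint speeds; "tau": joint torques, N m; "tool_pos": TCP position; "tcp_rot": TCP orientation; "contact_force": force on the tool from outside, world axes, zero at the start; "moment": the same for the moment, N m; "grip_width": finger opening in mm; "finger_force": force on a finger pad.
Only numpy, scipy, OpenCV 4.12 (cv2) and the standard library are available. Lean on these libraries where they do the work, as an engineer would, in place of code of your own. Each camera call takes 0.05 s, during which the arm holds its last target. There are 200 camera calls.

### The job

The guard gate in front of the bench nut runner is shut, held by its steel drop bar. Lift the bar by its tab out of the closed notch, swing the gate towards the robot with the bar up, then find the hold-open notch along the curved rail, wherever it is set today, so that the bar drops fully down into it, and let go. Do not drag, bang or ram the bar against the rail or the notches, and leave the other things on the bench where they are.

Things in the scene. Friction and masses are not known exactly. Their poses are not given: they have to be found in the camera images.
- station: Fixed guard station; origin on the bench under the gate's hinge axis, z up. The shut gate runs from the hinge along station -y and opens towards -x: at gate angle A it points along (-sin A, -cos A, 0) of the station. Behind it (+x): a low nut runner with a green motor inside clear walls, 136 mm high.
- closed_notch (a point): Mid rail at the closed notch (gate angle 0), at top-edge height. The rail is a curved upright flat-steel strip about the hinge axis, radius 205 to 223 mm, with a level top edge 186 mm above the bench on which the bar can ride. Both notches are 16 mm wide and deeper than the bar needs; the top edge is continuous between them.
- rail_mid (a point): Mid rail, top-edge height, at gate angle 1.0: middle of the range where the hold-open notch can be. That notch is in the rail's outer, bolted-on strip, set anew each run: anywhere from 0.80 to 1.20 rad of gate angle, not measured. It can be seen, or felt: the riding bar drops and the gate stops. The rail goes on beyond it.
- gate_hinge (a point): Point on the gate's vertical hinge axis, 178 mm above the bench (the height of the bar's pivot).
- gate (a joint): Gate angle, rad: 0 shut (start), grows as it swings towards the robot, stop at 1.36. Aluminium frame with clear pane, 195 mm wide, 12 mm thick, top at 162 mm, 0.9 kg; about 0.12 N m of hinge friction keeps it where it is left.
- bar_pivot (a joint): Angle of the drop bar, rad: 0 fully down (on a stop on the gate; so in a notch), grows as the tip is lifted, about 0.087 when the bar rides on the rail's top edge, upper stop 0.6. It falls by its own weight.
- latch_bar: Steel drop bar, 10 mm thick (gate's normal), 16 mm high, 230 mm long, about 0.36 kg. Origin on its pivot axis, 30 mm from the hinge axis, 178 mm above the bench; -y runs along the bar to its tip, 220 mm away beyond the rail; x is the pivot axis, the gate's normal; z up. About 3 to 5 N at its tab lift it.
- lift_tab (a point): Centre of the lift tab, an upright steel plate on the bar: 12 mm thick (bar's x), 26 mm wide (along the bar), 42 mm tall, top 50 mm above the pivot axis. With the bar down this point is 120 mm from the pivot, 150 mm from the hinge axis, 207 mm above the bench. Pinch it from above across its thickness; nothing near is higher.
- washer_bin: bystander: clear plastic bin of washers, 110 x 90 x 60 mm, origin under its centre
- coupling: bystander: stepped steel coupling, 40 mm across, 55 mm high, origin under its centre
- wrench: bystander: steel wrench lying on the bench, about 180 mm long

How it is judged:
By the outcome, as a careful person would: the job done as asked, in the order asked, and still so for the second after the job is handed in, with the robot touching nothing.
It also fails if it takes over 54 s, if anything falls off the work surface, if the arm or the gripper's body presses on something with over 40 N, if the wrist force passes 120 N, or if a joint passes its speed limit or range.

## Working session

There is one attempt and no reset: what is moved stays moved. The work goes in short steps, Python scripts to look and compute and a tool call to move; the robot and the scene stay as the last step left them, time stands still between calls to the robot, and variables do not carry over. Pictures are saved under pics/ and viewed, at most 10 in all, crops included, and the job is handed in when it is done.

Besides the shell and the picture viewer there is one more tool, called after ">>>" as name(argument=value, ...), one argument or row to a line, values as JSON. arm_command: Moves the arm, as the interface text tells. Its arguments: {"type":"object","properties":{"gripper":{"type":"array"},"dp":{"type":"array"},"twist":{"type":"array"}},"required":["gripper","dp","twist"]}

```bash
mkdir -p pics; ls; python3 - <<'E'
from plant import *
import cv2
o=get_obs();print(o)
for n in ["scene","top"]:
    c=get_calibration(n);print(n,c)
    cv2.imwrite(f"pics/{n}0.png",capture(n)[:,:,::-1])
print(get_calibration("wrist"))
E
```

```text
pics
{'time': 0.0, 'joint_positions': array([ 1.01602939e+00,  3.42733193e-01,  1.52505713e+00,  9.50438623e-06,
        1.27542555e+00, -1.46008250e-01]), 'dq': array([-1.01942973e-03, -2.14262388e-03, -4.20677205e-05,  1.17989656e-03,
        4.28904405e-04, -1.33612427e-03]), 'tau': array([-2.13258623e-03, -4.31236410e+01, -2.44220728e+01,  7.18446798e-02,
        5.58802695e-02, -1.16860128e-04]), 'tool_pos': array([208.42165821, 481.38291653, 226.02554967]), 'tcp_rot': array([-3.13998802e+00, -2.45154584e-04,  2.73283100e+00]), 'contact_force': array([-0.76322203, -0.69306788,  0.59902659]), 'moment': array([0.01358675, 0.03915436, 0.00972653]), 'finger_force': 0.0, 'grip_width': 91.86173573198543}
scene {'mtx': array([[489.28390166,   0.        , 318.54125531],
       [  0.        , 489.28390166, 196.82696379],
       [  0.        ,   0.        ,   1.        ]]), 'dist_coeffs': array([-0.12765055,  0.        ,  0.        ,  0.        ,  0.        ]), 'position': array([1436.23247996,  394.79371174,  903.98247911]), 'attitude': array([-2.22575909, -0.00566444,  1.96857978])}
top
[... 276 characters left out ...]
9723,   33.97465778, 1270.94455845]), 'attitude': array([-2.94977323, -0.00460492, -1.58223552])}
{'mtx': array([[353.46301117,   0.        , 320.93299093],
       [  0.        , 353.46301117, 199.95319103],
       [  0.        ,   0.        ,   1.        ]]), 'dist_coeffs': array([-0.06183353,  0.        ,  0.        ,  0.        ,  0.        ]), 'mount': array([[ 2.22877067e-03, -9.67266503e-01, -2.53752922e-01,
         6.88973985e+01],
       [ 9.99997515e-01,  2.14547687e-03,  6.04987026e-04,
         1.03300401e+00],
       [-4.07626604e-05, -2.53753640e-01,  9.67268881e-01,
        -1.57386853e+02],
       [ 0.00000000e+00,  0.00000000e+00,  0.00000000e+00,
         1.00000000e+00]])}
```

View pics/top0.png

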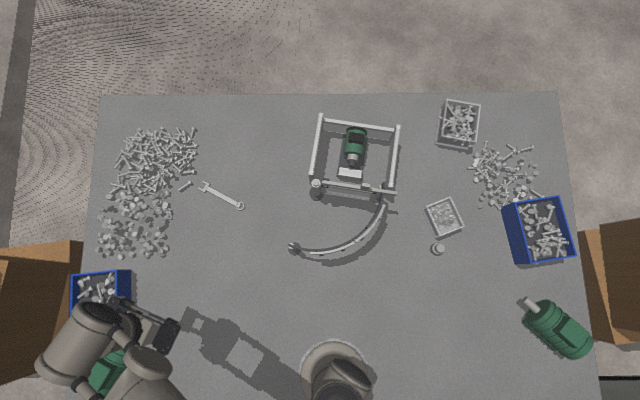

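View pics/scene0.png

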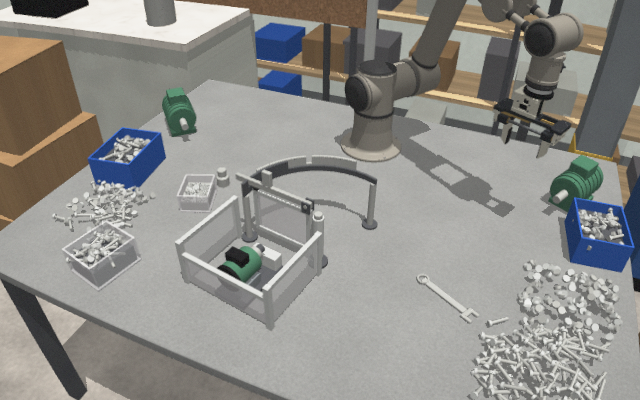

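The top view shows the hinge post near (317,184), the bar running to about (395,192), and the rail arc from (383,200) to (293,248). The scene view shows the tab at (267,178) and a possible notch at about (308,162).

```bash
cat > h.py <<'E'
from plant import *
import cv2, numpy as np
from scipy.spatial.transform import Rotation as R
def cam(n,o=None):
    c=get_calibration(n)
    if n=="wrist":
        T=np.eye(4);T[:3,:3]=R.from_euler('xyz',o['tcp_rot']).as_matrix();T[:3,3]=o['tool_pos']
        T=T@c['mount'];return c,T[:3,:3],T[:3,3]
    return c,R.from_euler('xyz',c['attitude']).as_matrix(),np.array(c['position'])
def ray(C,uv):
    c,Rm,p=C
    q=cv2.undistortPoints(np.array([[uv]],float),c['mtx'],c['dist_coeffs'])[0,0]
    return p,Rm@np.array([q[0],q[1],1.])
def onz(C,uv,z):
    p,d=ray(C,uv);return p+d*(z-p[2])/d[2]
def proj(C,P):
    c,Rm,p=C
    return cv2.projectPoints((np.atleast_2d(P)-p)@Rm,np.zeros(3),np.zeros(3),c['mtx'],c['dist_coeffs'])[0][:,0]
def two(A,a,B,b):
    p,d=ray(A,a);q,e=ray(B,b)
    s=np.linalg.lstsq(np.c_[d,-e],q-p,rcond=None)[0]
    x,y=p+d*s[0],q+e*s[1];return (x+y)/2,np.linalg.norm(x-y)
E
python3 - <<'E'
import cv2,numpy as np
t=cv2.imread("pics/top0.png")[165:265,280:410];s=cv2.imread("pics/scene0.png")[145:245,230:390]
a=cv2.resize(t,None,fx=5,fy=5,interpolation=cv2.INTER_CUBIC);b=cv2.resize(s,None,fx=5,fy=5,interpolation=cv2.INTER_CUBIC)
cv2.imwrite("pics/t1.png",a);cv2.imwrite("pics/s1.png",b)
E
```

```text
(no output)
```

View pics/t1.png

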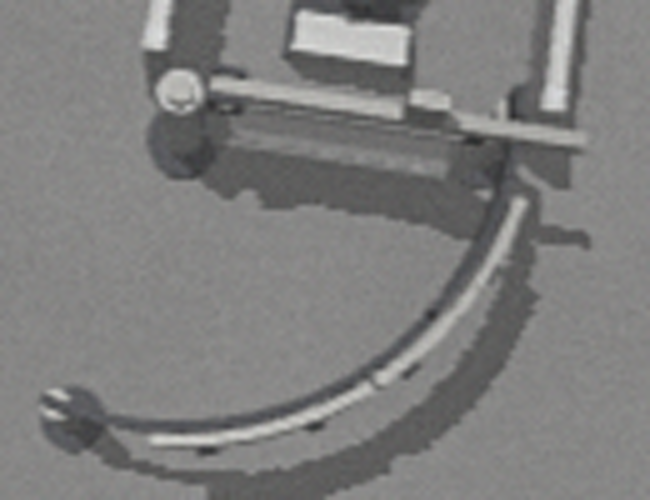

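View pics/s1.png

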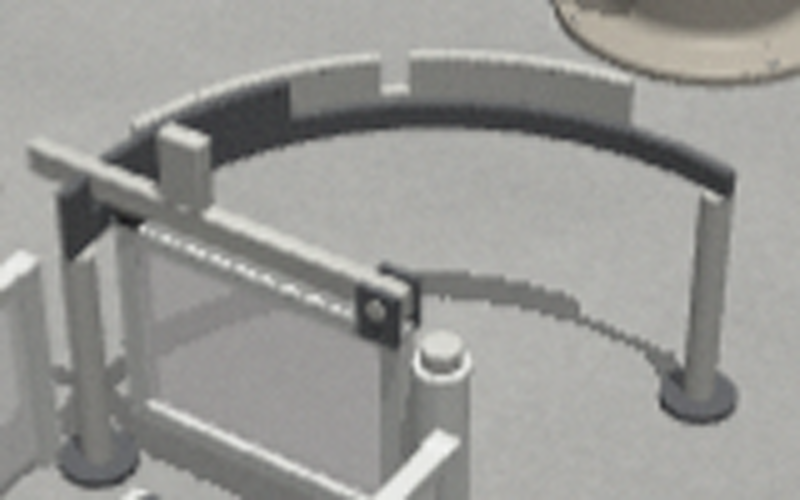

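In the enlarged top crop I see hinge cap (180,90), tab top (430,98), bar tip (585,138) and the notch at (377,379). In the scene crop I see the notch mouth at (380..411, 54), the tab top at (185,133), and the hinge cap at (440,345).

```bash
python3 - <<'E'
from h import *
T=cam("top");S=cam("scene")
t=lambda u,v:(280+(u+.5)/5-.5,165+(v+.5)/5-.5)
s=lambda u,v:(230+(u+.5)/5-.5,145+(v+.5)/5-.5)
for n,a,b in [("hinge",t(180,90),s(440,345)),("tabtop",t(430,98),s(185,133)),("notch",t(377,379),s(395.5,54)),("tip",t(587,140),s(33,150))]:
    print(n,two(T,a,S,b))
print("notch z186",onz(T,t(377,379),186),onz(S,s(395.5,54),186))
print("tab z228",onz(T,t(430,98),228),onz(S,s(185,133),228))
# rail outer top edge centre arc points (top cam)
P=np.array([onz(T,t(*q),186)[:2] for q in [(520,203),(490,265),(445,325),(400,368),(340,400),(280,423),(220,437),(155,441)]])
A=np.c_[2*P,np.ones(len(P))];x=np.linalg.lstsq(A,(P**2).sum(1),rcond=None)[0]
print("arc c",x[:2],"r",np.sqrt(x[2]+x[:2]@x[:2]))
E
```

```text
hinge (array([603.68767237,  49.29435343, 160.96645968]), np.float64(4.0609078154318095))
tabtop (array([580.33058815, -96.50583006, 229.35588216]), np.float64(2.1353017610452314))
notch (array([419.05407877, -60.56733031, 189.53482441]), np.float64(6.599056530285745))
tip (array([ 564.51547276, -196.68544729,  181.66361469]), np.float64(1.7980293324847132))
notch z186 [420.48775742 -64.00503214 186.        ] [413.43641134 -59.48438153 186.        ]
tab z228 [580.21406528 -95.6771545  228.        ] [578.72902342 -98.62233261 228.        ]
arc c [608.79518036  53.29097255] r 222.70737306606884
```

>>> arm_command(
  gripper=[60,60,60,60,60],
  dp=[
    [-1,-0.67,-0.5],
    [-1,-0.67,-0.5],
    [-1,-0.67,-0.5],
    [-1,-0.67,-0.4],
    [-1,-0.67,0],
  ],
  twist=[0,0,0,0,0],
)

```text
time: 0.72
tool_pos: [290.7, 354.5, 274.7]
tcp_rot: [3.141, 0.0, 2.733]
contact_force: [0.3, -0.1, -0.5]
grip_width: 59.7
finger_force: 0.0
```

>>> arm_command(
  gripper=[60,60,60,60,60],
  dp=[
    [-1,-0.67,0],
    [-1,-0.67,0],
    [-1,-0.67,0],
    [-1,-0.67,0],
    [-1,-0.67,0],
  ],
  twist=[0,0,0,0,0],
)

```text
time: 1.35
tool_pos: [371.7, 227.7, 274.0]
tcp_rot: [-3.141, -0.0, 2.733]
contact_force: [1.6, -0.5, 0.7]
grip_width: 59.9
finger_force: 0.0
```

>>> arm_command(
  gripper=[60,60,60,60,60],
  dp=[
    [-1,-0.67,0],
    [-1,-0.67,0],
    [-1,-0.67,0],
    [-1,-0.67,0],
    [-1,-0.67,0],
  ],
  twist=[0,0,0,0,0],
)

```text
time: 1.98
tool_pos: [453.1, 101.2, 273.9]
tcp_rot: [-3.141, -0.001, 2.733]
contact_force: [-0.4, 0.6, 0.5]
grip_width: 60.0
finger_force: 0.0
```

>>> arm_command(
  gripper=[60,60,60,60,60],
  dp=[
    [-1,-0.67,0],
    [-1,-0.67,0],
    [-1,-0.67,0],
    [-1,-0.67,0],
    [-1,-0.67,0],
  ],
  twist=[0,0,0,0,0],
)

```text
time: 2.6
tool_pos: [534.6, -25.2, 273.8]
tcp_rot: [-3.142, -0.001, 2.733]
contact_force: [0.2, -0.1, -0.4]
grip_width: 60.1
finger_force: 0.0
```

>>> arm_command(
  gripper=[60,60,60,60,60],
  dp=[
    [0,0,0],
    [0,0,0],
    [0,0,0],
    [0,0,0],
    [0,0,0],
  ],
  twist=[-1,-1,-1,-1,-1],
)

```text
time: 3.22
tool_pos: [534.1, -24.4, 273.7]
tcp_rot: [3.141, -0.001, -3.111]
contact_force: [-0.6, -0.3, 0.7]
grip_width: 59.9
finger_force: 0.0
```

>>> arm_command(
  gripper=[60,60,60,60,60],
  dp=[
    [0,0,0],
    [0,0,0],
    [0,0,0],
    [0,0,0],
    [0,0,0],
  ],
  twist=[-1,-1,-1,-1,-1],
)

```text
time: 3.85
tool_pos: [534.1, -24.3, 273.8]
tcp_rot: [3.141, -0.001, -2.675]
contact_force: [1.1, -0.8, 0.1]
grip_width: 60.4
finger_force: 0.0
```

>>> arm_command(
  gripper=[60,60,60,60,60],
  dp=[
    [0,0,0],
    [0,0,0],
    [0,0,0],
    [0,0,0],
    [0,0,0],
  ],
  twist=[-1,-1,-1,-1,-1],
)

```text
time: 4.47
tool_pos: [534.1, -24.3, 273.8]
tcp_rot: [3.141, -0.0, -2.239]
contact_force: [0.1, 0.3, -0.1]
grip_width: 60.2
finger_force: 0.0
```

The sign of the twist was wrong, and going the other way ends outside joint 6's range, so I turn back.

>>> arm_command(
  gripper=[60,60,60,60,60],
  dp=[
    [0,0,0],
    [0,0,0],
    [0,0,0],
    [0,0,0],
    [0,0,0],
  ],
  twist=[1,1,1,1,1],
)

```text
time: 5.1
tool_pos: [534.1, -24.3, 273.7]
tcp_rot: [3.141, -0.001, -2.681]
contact_force: [-0.0, -0.1, 0.3]
grip_width: 60.2
finger_force: 0.0
```

>>> arm_command(
  gripper=[60,60,60,60,60],
  dp=[
    [0,0,0],
    [0,0,0],
    [0,0,0],
    [0,0,0],
    [0,0,0],
  ],
  twist=[1,1,1,1,1],
)

```text
time: 5.72
tool_pos: [534.1, -24.3, 273.8]
tcp_rot: [3.141, -0.001, -3.117]
contact_force: [-0.1, 0.5, 0.6]
grip_width: 60.0
finger_force: 0.0
```

>>> arm_command(
  gripper=[60,60,60,60,60],
  dp=[
    [0,0,0],
    [0,0,0],
    [0,0,0],
    [0,0,0],
    [0,0,0],
  ],
  twist=[1,1,1,1,1],
)

```text
time: 6.35
tool_pos: [534.1, -24.3, 273.8]
tcp_rot: [-3.141, -0.001, 2.73]
contact_force: [0.1, 0.6, 0.6]
grip_width: 59.8
finger_force: 0.0
```

>>> arm_command(
  gripper=[60,60,60,60,60],
  dp=[
    [0,0,0],
    [0,0,0],
    [0,0,0],
    [0,0,0],
    [0,0,0],
  ],
  twist=[1,1,1,1,1],
)

```text
time: 6.98
tool_pos: [534.1, -24.4, 273.7]
tcp_rot: [-3.141, -0.001, 2.294]
contact_force: [-0.3, 0.3, -0.7]
grip_width: 60.3
finger_force: 0.0
```

>>> arm_command(
  gripper=[60,60,60,60,60],
  dp=[
    [0,0,0],
    [0,0,0],
    [0,0,0],
    [0,0,0],
    [0,0,0],
  ],
  twist=[1,1,1,1,1],
)

```text
time: 7.6
tool_pos: [534.1, -24.3, 273.7]
tcp_rot: [-3.141, -0.001, 1.857]
contact_force: [0.6, 0.6, -0.5]
grip_width: 60.2
finger_force: 0.0
```

>>> arm_command(
  gripper=[60,60,60,60,60],
  dp=[
    [0,0,0],
    [0,0,0],
    [0,0,0],
    [0,0,0],
    [0,0,0],
  ],
  twist=[1,1,1,1,1],
)

```text
time: 8.22
tool_pos: [534.1, -24.3, 273.7]
tcp_rot: [-3.141, -0.0, 1.421]
contact_force: [0.1, -0.5, -0.0]
grip_width: 60.2
finger_force: 0.0
```

```bash
python3 - <<'E'
from h import *
o=get_obs();print(o['time'],o['tool_pos'],o['tcp_rot'],o['joint_positions'])
im=capture("wrist");cv2.imwrite("pics/w1.png",im[:,:,::-1]);np.save("w1.npy",[*o['tool_pos'],*o['tcp_rot']])
E
```

```text
8.225 [534.0856844  -24.3204804  273.74181906] [-3.14057115e+00 -1.72395102e-04  1.42094085e+00] [-1.88975762e-01  3.28400496e-01  1.41287211e+00  1.34234344e-04
  1.40134751e+00 -3.91430741e-02]
```

View pics/w1.png

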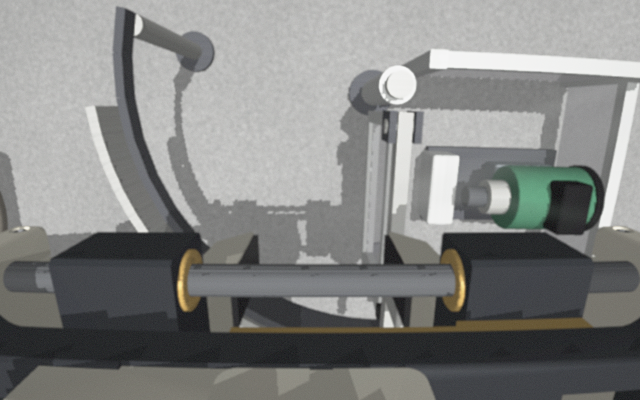

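The wrist view shows the hinge cap at (398,83) and the bar running down from about (403,110) to (397,240). The gripper hides the tab. I'll get the bar's centre line from its edges.

```bash
python3 - <<'E'
from h import *
v=np.load("w1.npy");o=dict(tool_pos=v[:3],tcp_rot=v[3:]);W=cam("wrist",o)
im=cv2.imread("pics/w1.png",0)
P=[]
for r in range(130,231,20):
    row=im[r,370:425].astype(int);b=np.where(row>185)[0]+370
    print(r,b.min(),b.max(),end=' ')
    a=onz(W,(b.min(),r),186);c=onz(W,(b.max(),r),186);print(a[:2].round(1),c[:2].round(1),np.linalg.norm(a-c).round(1))
g=cv2.HoughCircles(cv2.GaussianBlur(im,(3,3),1)[50:120,350:440],cv2.HOUGH_GRADIENT,1,50,param1=80,param2=12,minRadius=8,maxRadius=24);print(g)
T=cam("top")
for z in (162,170,178,186):print(z,onz(W,(398,84),z),onz(T,(315.6,182.6),z))
E
```

```text
130 398 424 [593.8  21.9] [611.5  19.3] 18.0
150 397 420 [591.7   8.3] [607.7   6. ] 16.1
170 370 412 [571.5  -2.9] [600.9  -7.2] 29.7
190 394 408 [586.9 -19.8] [596.8 -21.2] 10.1
210 393 408 [584.8 -34.5] [595.6 -36.1] 10.9
230 407 424 [593.6 -51.3] [606.1 -53.2] 12.6
[[[47.5 34.5 19.6]]]
162 [601.96621879  52.85534499 162.        ] [602.72468907  51.18599275 162.        ]
170 [600.23538528  52.59319816 170.        ] [600.76148187  51.06182903 170.        ]
178 [598.50455177  52.33105133 178.        ] [598.79827468  50.93766531 178.        ]
186 [596.77371826  52.0689045  186.        ] [596.83506749  50.81350159 186.        ]
```

Bar centre points (591.8,-20.5) and (590.2,-35.3), 10 mm wide, agree with the hinge at (602.5,52) and the tab at (580,-97). I go above the tab and descend.

>>> arm_command(
  gripper=[50,50,50,50,50],
  dp=[
    [-0.87,0.75,0],
    [-0.87,0.75,0],
    [-0.87,0.75,0],
    [0,0,0.3],
    [0,0,0.3],
  ],
  twist=[0,0,0,0,0],
)

```text
time: 8.9
tool_pos: [579.9, -96.7, 258.2]
tcp_rot: [-3.14, -0.001, 1.424]
contact_force: [-0.0, 0.7, -0.2]
grip_width: 50.1
finger_force: 0.0
```

```bash
python3 - <<'E'
from h import *
o=get_obs();print(o['time'],o['tool_pos'],o['tcp_rot'])
S=cam("scene");W=cam("wrist",o)
a=capture("scene")[:,:,::-1];w=capture("wrist")[:,:,::-1]
a=cv2.resize(a[110:230,230:390],None,fx=3,fy=3,interpolation=cv2.INTER_CUBIC)
cv2.imwrite("pics/w2.png",w)
c=np.zeros((400,800,3),np.uint8);c[:360,:480]=a;c[:400,480:]=cv2.resize(w,(512,320))[0:320,100:420].repeat(1,0) if 0 else cv2.copyMakeBorder(cv2.resize(w,(320,200)),0,200,0,0,cv2.BORDER_CONSTANT)
cv2.imwrite("pics/c2.png",c)
print(proj(S,[580,-97,228]),proj(W,[580,-97,228]))
E
```

```text
8.9 [579.86027877 -96.67052352 258.23409534] [-3.14018733e+00 -5.91991020e-04  1.42443149e+00]
[[266.94847475 171.62099895]] [[322.25463437 234.79067007]]
```

View pics/c2.png

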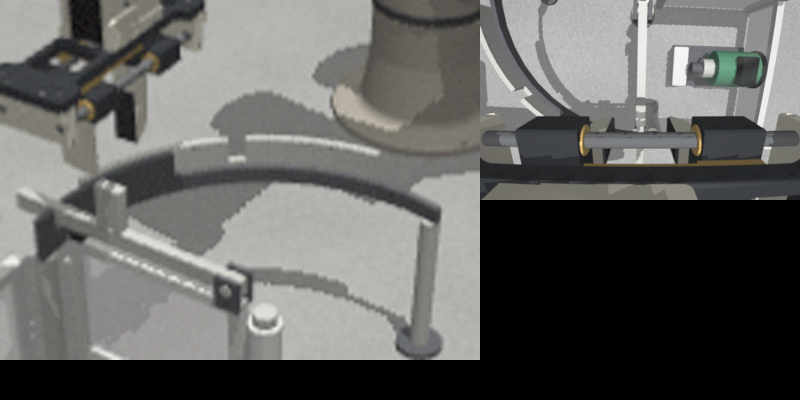

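The scene inset shows the fingers straddling above the tab. In the wrist inset the bar is centred at about x=324 of 640, and the hold-open notch shows at about (85,190).

```bash
python3 - <<'E'
from h import *
im=cv2.imread("pics/w2.png")
cv2.imwrite("pics/w2c.png",cv2.resize(im[120:240,20:180],None,fx=5,fy=5,interpolation=cv2.INTER_CUBIC))
g=im[:,:,1].astype(int)
o=get_obs();W=cam("wrist",o)
for r in range(20,200,20):
    row=g[r,295:350];b=np.where(row>185)[0]+295
    if len(b):
        a=onz(W,(b.min(),r),186);c=onz(W,(b.max(),r),186);m=(a+c)/2
        Rm=R.from_euler('xyz',o['tcp_rot']).as_matrix()
        print(r,b.min(),b.max(),m[:2].round(1),np.linalg.norm(a-c).round(1),(Rm.T@(m-o['tool_pos'])).round(1))
E
```

```text
20 315 346 [601.8  22.7] 18.6 [120.8   5.   72. ]
40 295 333 [590.3  12.8] 23.1 [109.4  -4.9  72. ]
60 316 347 [ 5.992e+02 -2.000e-01] 19.0 [97.8  5.8 72. ]
80 296 349 [592.1 -11.1] 32.9 [86.   0.3 72. ]
100 315 346 [595.3 -23.8] 19.5 [73.9  5.4 72. ]
120 315 349 [594.6 -36.1] 21.6 [61.6  6.4 71.9]
140 315 349 [592.8 -48.6] 21.9 [48.9  6.5 71.9]
160 314 349 [590.8 -61.4] 22.8 [36.   6.3 71.9]
180 314 342 [586.7 -74.3] 18.5 [22.7  4.1 71.9]
```

View pics/w2c.png

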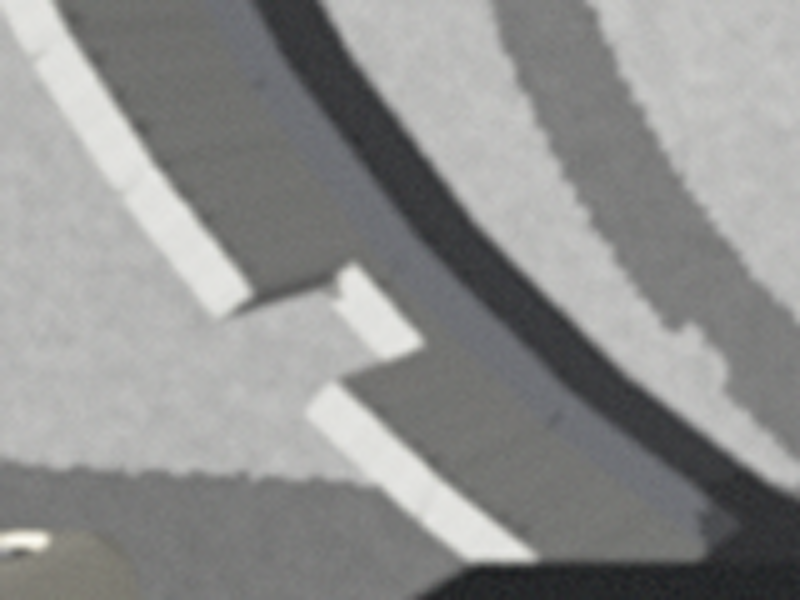

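The wrist crop shows the notch mouth between edge mids (237,306) and (323,395).

```bash
python3 - <<'E'
from h import *
o=get_obs();W=cam("wrist",o)
f=lambda u,v:onz(W,(20+(u+.5)/5-.5,120+(v+.5)/5-.5),186)
a,b=f(237,306),f(323,395);m=(a+b)/2;print(a,b,np.linalg.norm(a-b),m)
for h in [(602.5,52),(604,50)]:
    d=m[:2]-h;t=np.array([579.9,-96.9])-h
    print(np.hypot(*d),np.arctan2(-d[0],-d[1]),np.arctan2(-t[0],-t[1]),np.hypot(*t))
E
```

```text
[409.74977173 -48.81148886 186.        ] [418.28033555 -62.77342751 186.        ] 16.361731259378455 [414.01505364 -55.79245819 186.        ]
217.1308109068605 1.0513032262731996 0.15063004697604412 150.60534519066712
217.45418839701287 1.0627118635271209 0.16260864974630732 148.86376321993208
```

>>> arm_command(
  gripper=[50,50,50,50,50],
  dp=[
    [0,0,0.6],
    [0,0,0.6],
    [0,0,0.6],
    [0,0,0.5],
    [0,0,0.2],
  ],
  twist=[0,0,0,0,0],
)

```text
time: 9.62
tool_pos: [580.0, -97.1, 195.5]
tcp_rot: [-3.14, -0.0, 1.424]
contact_force: [0.8, -0.1, 0.5]
grip_width: 49.7
finger_force: 0.0
```

>>> arm_command(
  gripper=[30,20,10,5,5],
  dp=[
    [0,0,0],
    [0,0,0],
    [0,0,0],
    [0,0,0],
    [0,0,0],
  ],
  twist=[0,0,0,0,0],
)

```text
time: 10.25
tool_pos: [580.7, -97.3, 197.0]
tcp_rot: [3.141, -0.0, 1.423]
contact_force: [-0.4, -0.0, 0.9]
grip_width: 12.0
finger_force: 30.0
```

Gripped squarely at 12.0 mm. Now I lift along the bar's arc, 7 mm towards the hinge and 17.5 mm up.

>>> arm_command(
  gripper=[5,5,5,5,5],
  dp=[
    [0.05,0,-0.14],
    [0.05,0,-0.14],
    [0.06,0,-0.14],
    [0.06,0,-0.14],
    [0.06,0,-0.14],
  ],
  twist=[0,0,0,0,0],
)

```text
time: 10.88
tool_pos: [581.5, -90.2, 214.4]
tcp_rot: [3.142, -0.0, 1.424]
contact_force: [2.3, -2.4, -7.5]
grip_width: 11.9
finger_force: 30.0
```

```bash
python3 - <<'E'
from h import *
o=get_obs();print(o['tool_pos'],o['tcp_rot'],o['contact_force'],o['moment'])
yaw=o['tcp_rot'][2]
# arc rows: radius 143, target opening 0.88 rad
for h in [(602.5,52),(603.2,51)]:
    d=o['tool_pos'][:2]-h;r=np.hypot(*d);print(r,np.arctan2(-d[0],-d[1]))
print("chord/row for 0.04363:",142.7*2*np.sin(.04363/2))
a=capture("scene")[:,:,::-1]
cv2.imwrite("pics/s3.png",cv2.resize(a[110:230,210:390],None,fx=4,fy=4,interpolation=cv2.INTER_CUBIC))
E
```

```text
[581.46855269 -90.16792785 214.37855812] [ 3.14155942e+00 -9.71955560e-05  1.42374966e+00] [ 2.3305759  -2.43949299 -7.54908322] [-0.9790355  -0.25860017 -0.31796725]
143.71514007350126 0.14686864206421174
142.83080780024824 0.15274139434327585
chord/row for 0.04363: 6.225507192096705
```

View pics/s3.png

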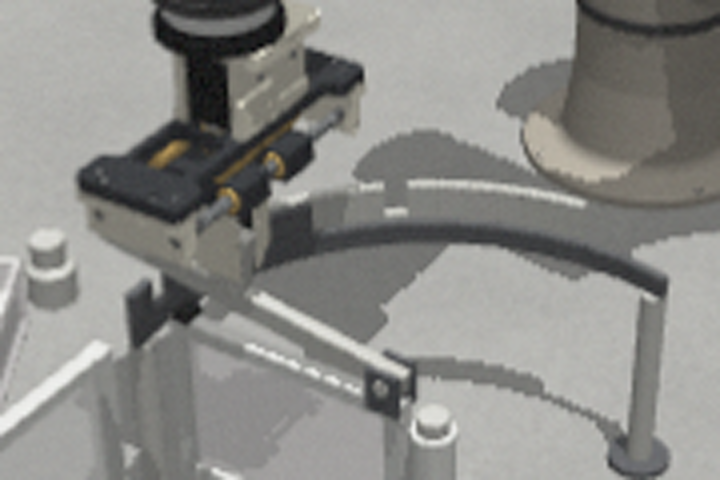

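The bar is clear above the empty closed notch at (150,300). I swing with the bar up.

>>> arm_command(
  gripper=[5,5,5,5,5],
  dp=[
    [0.002,-0.125,0],
    [0.005,-0.249,0],
    [0.005,-0.249,0],
    [0.005,-0.249,0],
    [0.005,-0.249,0],
  ],
  twist=[0.25,0.5,0.5,0.5,0.5],
)

```text
time: 11.55
tool_pos: [554.1, -82.9, 214.4]
tcp_rot: [3.141, -0.001, 1.225]
contact_force: [2.4, -0.0, -6.1]
grip_width: 12.0
finger_force: 30.0
```

>>> arm_command(
  gripper=[5,5,5,5,5],
  dp=[
    [0.005,-0.249,0],
    [0.005,-0.249,0],
    [0.005,-0.249,0],
    [0.005,-0.249,0],
    [0.005,-0.249,0],
  ],
  twist=[0.5,0.5,0.5,0.5,0.5],
)

```text
time: 12.18
tool_pos: [526.2, -69.0, 214.3]
tcp_rot: [-3.141, -0.002, 1.007]
contact_force: [3.1, 0.3, -7.2]
grip_width: 12.1
finger_force: 30.0
```

>>> arm_command(
  gripper=[5,5,5,5,5],
  dp=[
    [0.005,-0.249,0],
    [0.005,-0.249,0],
    [0.005,-0.249,0],
    [0.005,-0.249,0],
    [0.005,-0.249,0],
  ],
  twist=[0.5,0.5,0.5,0.5,0.5],
)

```text
time: 12.8
tool_pos: [502.1, -49.4, 214.2]
tcp_rot: [-3.141, -0.003, 0.789]
contact_force: [6.7, 2.4, -8.4]
grip_width: 11.8
finger_force: 30.0
```

>>> arm_command(
  gripper=[5,5,5,5,5],
  dp=[
    [0.005,-0.249,0],
    [0.005,-0.249,0],
    [0.005,-0.249,0],
    [0.005,-0.249,0],
    [0.002,-0.125,0],
  ],
  twist=[0.5,0.5,0.5,0.5,0.25],
)

```text
time: 13.42
tool_pos: [484.6, -27.8, 214.2]
tcp_rot: [-3.141, -0.003, 0.593]
contact_force: [7.9, 1.9, -8.9]
grip_width: 11.9
finger_force: 30.0
```

```bash
python3 - <<'E'
from h import *
o=get_obs();print(o['tool_pos'],o['tcp_rot'],o['contact_force'],o['moment'])
P=np.array([[581.5,-90.2],[554.1,-82.9],[526.2,-69.0],o['tool_pos'][:2]])
A=np.c_[2*P,np.ones(len(P))];x=np.linalg.lstsq(A,(P**2).sum(1),rcond=None)[0];print("hinge fit",x[:2],np.sqrt(x[2]+x[:2]@x[:2]))
for h in [(602.5,52),(604,50),x[:2]]:
    d=o['tool_pos'][:2]-h;print(np.hypot(*d),np.arctan2(-d[0],-d[1]),"notch",np.arctan2(h[0]-414,h[1]+55.8))
for n in("scene","top"):cv2.imwrite(f"pics/{n}4.png",capture(n)[:,:,::-1])
a=cv2.imread("pics/scene4.png")[100:220,210:390];b=cv2.imread("pics/top4.png")[180:280,285:405]
c=np.zeros((600,800,3),np.uint8);c[:300,:450]=cv2.resize(a,(450,300),interpolation=2);c[:,:][300:600,450:800]=0
b=cv2.resize(b,(360,300),interpolation=2);c[300:600,:360]=b
cv2.imwrite("pics/c4.png",c[:,:450])
E
```

```text
[484.59536149 -27.77442441 214.21610231] [-3.14104382 -0.00314934  0.5932878 ] [ 7.93265959  1.90362023 -8.9072933 ] [-0.00957982 -0.90434718 -0.22964148]
hinge fit [604.12563884  51.42100568] 143.3929505195426
142.35681427779045 0.9759474418811422 notch 1.0513074925069568
142.50027645314202 0.9934714050212312 notch 1.0627152412091734
143.38550606138494 0.9856453918054443 notch 1.0573074553623143
```

View pics/c4.png

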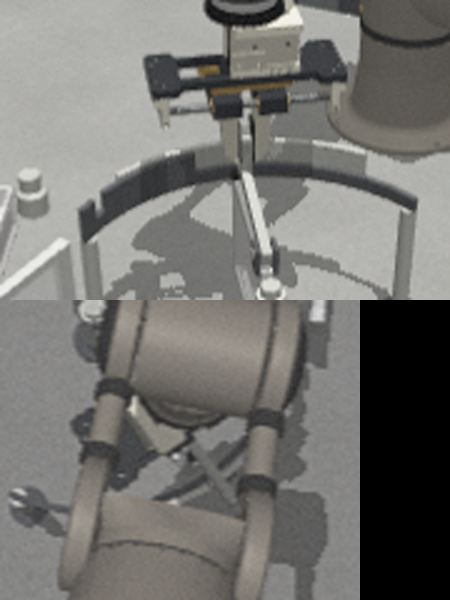

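Both insets show the bar up and short of the notch, with about 0.072 rad still to go. I move over the notch and settle.

>>> arm_command(
  gripper=[5,5,5,5,5],
  dp=[
    [0.002,-0.137,0],
    [0.002,-0.137,0],
    [0.002,-0.137,0],
    [0,0,0],
    [0,0,0],
  ],
  twist=[0.275,0.275,0.275,0,0],
)

```text
time: 14.15
tool_pos: [479.2, -19.0, 214.2]
tcp_rot: [-3.14, -0.003, 0.522]
contact_force: [7.8, 2.7, -10.3]
grip_width: 12.0
finger_force: 30.0
```

```bash
python3 - <<'E'
from h import *
o=get_obs();print(o['tool_pos'],o['tcp_rot'],o['contact_force'],o['moment'])
for h in [(602.5,52),(604,50),(604,51.4)]:
    d=o['tool_pos'][:2]-h;print(np.hypot(*d),np.arctan2(-d[0],-d[1])-np.arctan2(h[0]-414,h[1]+55.8))
E
```

```text
[479.20998951 -19.04793529 214.1564757 ] [-3.14032950e+00 -3.08292815e-03  5.22049780e-01] [  7.83972418   2.70497665 -10.33723646] [ 0.15210278 -0.85489933 -0.29146033]
142.29629578847587 -0.003296930647289642
142.61894714731517 0.0026978620992732516
143.3019829040372 -0.00024370008218710382
```

>>> arm_command(
  gripper=[5,5,5,5,5],
  dp=[
    [-0.024,0,0.06],
    [-0.024,0,0.06],
    [-0.024,0,0.06],
    [-0.024,0,0.06],
    [-0.024,0,0.06],
  ],
  twist=[0,0,0,0,0],
)

```text
time: 14.78
tool_pos: [476.7, -21.3, 207.4]
tcp_rot: [3.141, -0.003, 0.522]
contact_force: [4.7, 2.5, -1.2]
grip_width: 12.4
finger_force: 30.0
```

>>> arm_command(
  gripper=[5,5,5,5,5],
  dp=[
    [-0.016,0,0.04],
    [-0.016,0,0.04],
    [-0.016,0,0.04],
    [0,0,0],
    [0,0,0],
  ],
  twist=[0,0,0,0,0],
)

```text
time: 15.4
tool_pos: [475.5, -22.1, 204.2]
tcp_rot: [3.141, -0.002, 0.522]
contact_force: [4.6, 2.2, -2.2]
grip_width: 12.3
finger_force: 30.0
```

No contact at 204 mm, below the ride height of about 207, so the bar is entering the notch. I lower it on.

>>> arm_command(
  gripper=[5,5,5,5,5],
  dp=[
    [-0.016,0,0.04],
    [-0.016,0,0.04],
    [-0.016,0,0.04],
    [-0.016,0,0.04],
    [0,0,0],
  ],
  twist=[0,0,0,0,0],
)

```text
time: 16.02
tool_pos: [474.0, -23.0, 200.0]
tcp_rot: [3.141, -0.002, 0.523]
contact_force: [4.3, 2.6, -2.5]
grip_width: 11.6
finger_force: 30.0
```

>>> arm_command(
  gripper=[5,5,5,5,5],
  dp=[
    [-0.016,0,0.04],
    [-0.016,0,0.04],
    [0,0,0],
    [0,0,0],
    [0,0,0],
  ],
  twist=[0,0,0,0,0],
)

```text
time: 16.65
tool_pos: [473.4, -23.4, 198.1]
tcp_rot: [3.141, -0.002, 0.522]
contact_force: [4.8, 1.3, -2.0]
grip_width: 11.9
finger_force: 30.0
```

>>> arm_command(
  gripper=[5,5,5,5,5],
  dp=[
    [-0.016,0,0.04],
    [-0.008,0,0.02],
    [0,0,0],
    [0,0,0],
    [0,0,0],
  ],
  twist=[0,0,0,0,0],
)

```text
time: 17.27
tool_pos: [473.3, -23.7, 197.4]
tcp_rot: [3.14, -0.003, 0.523]
contact_force: [4.8, 2.9, 3.4]
grip_width: 11.8
finger_force: 30.0
```

The force turned upward at the original grip height, so the bar is on its stop. Release and retreat.

>>> arm_command(
  gripper=[14,20,30,45,50],
  dp=[
    [0,0,0],
    [0,0,0],
    [0,0,0],
    [0,0,0],
    [0,0,0],
  ],
  twist=[0,0,0,0,0],
)

```text
time: 17.9
tool_pos: [472.3, -24.1, 196.1]
tcp_rot: [-3.141, 0.0, 0.523]
contact_force: [0.3, -0.0, 0.1]
grip_width: 45.4
finger_force: 0.0
```

>>> arm_command(
  gripper=[50,50,50,50,50],
  dp=[
    [0,0,-0.3],
    [0,0,-0.6],
    [0,0,-0.8],
    [0,0,-0.8],
    [0,0,-0.8],
  ],
  twist=[0,0,0,0,0],
)

```text
time: 18.52
tool_pos: [472.4, -24.0, 279.9]
tcp_rot: [3.141, -0.0, 0.523]
contact_force: [0.2, 0.7, -0.4]
grip_width: 50.2
finger_force: 0.0
```

>>> arm_command(
  gripper=[50,50,50,50,50],
  dp=[
    [0.8,0,-0.5],
    [0.8,0,-0.5],
    [0.8,0,0],
    [0.8,0,0],
    [0.6,0,0],
  ],
  twist=[0,0,0,0,0],
)

```text
time: 19.15
tool_pos: [555.3, 23.8, 304.1]
tcp_rot: [3.141, -0.0, 0.523]
contact_force: [0.8, -0.6, -0.1]
grip_width: 49.7
finger_force: 0.0
```

```bash
python3 - <<'E'
from h import *
o=get_obs();print(o['time'],o['tool_pos'],o['contact_force'])
a=capture("scene")[:,:,::-1]
cv2.imwrite("pics/s5.png",cv2.resize(a[110:230,220:380],None,fx=5,fy=5,interpolation=2))
E
```

```text
19.15 [555.26131666  23.78856498 304.14923086] [ 0.78017248 -0.59091138 -0.06062899]
```

View pics/s5.png

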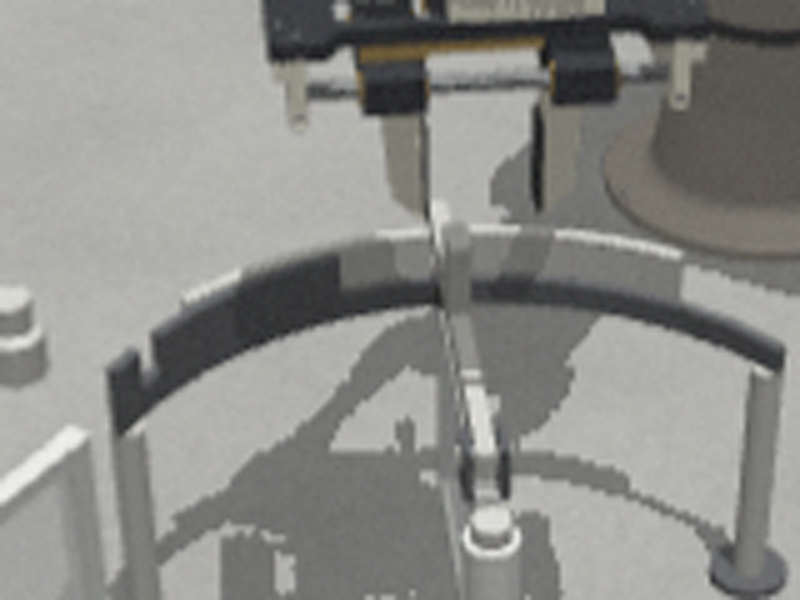

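The bar lies across the rail at the notch, with its tip at (440,205) and its tab top at about (457,224). I check those against the heights for bar down and bar riding.

```bash
python3 - <<'E'
from h import *
S=cam("scene");h=np.array([604,51.0])
d=lambda A:np.array([-np.sin(A),-np.cos(A)])
for th in(0,.087):
    f=lambda x,z:np.r_[h+d(1.055)*(30+x*np.cos(th)-z*np.sin(th)),178+x*np.sin(th)+z*np.cos(th)]
    print(th,((proj(S,[f(120,50),f(220,8),f(220,-8)])-[220,110])*5).round(0).tolist())
E
```

```text
0 [[461.0, 231.0], [442.0, 198.0], [442.0, 222.0]]
0.087 [[462.0, 219.0], [442.0, 170.0], [442.0, 193.0]]
```

The tip top is seen at about 200 (predicted 198 down, 170 riding), so the bar is fully down. I hand in.

```bash
python3 -c "
from plant import *
print(close_job())"
```

```text
the job is handed in; nothing more can be done
None
```

The gate is open at about 0.90 rad with the drop bar fully down in the hold-open notch. The gripper is released and clear, and the job was handed in at about 19 s.

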